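# Load the station tray, tall bottles at the back first

## Task

Load the white tray on the vaccination table: first stand the two tall amber bottles in its back compartment (the one away from the robot), then stand the short wide jar in the front compartment, the one near the robot. Set each one down gently and upright, not dropped; once you have taken up the jar, do not touch the bottles again or pass the gripper or the jar over the back compartment. Leave everything else on the table where it is.

Things in the scene. Friction and masses are not known exactly. Their poses are not given: they have to be found in the camera images.
- tray: White enamel tray with a black rim, fixed to the table, 200 mm (its x) by 240 mm (its y), walls 35 mm high and 5 mm thick, floor 5 mm thick. A partition 30 mm high and 5 mm thick along its y through the middle makes two compartments, each 92 mm deep by 230 mm wide. Origin at the centre of its underside; its x points roughly away from the robot (to within about 15 degrees), towards the back compartment.
- back_floor (a point): Centre of the floor (upper face) of the tray's back compartment, 50 mm along +x from the tray's centre, 5 mm above the table; same axes as the tray. Room for both bottles side by side, for instance 50 mm to either side along the tray's y.
- front_floor (a point): Centre of the floor (upper face) of the tray's front compartment, 50 mm along -x from the tray's centre, 5 mm above the table; same axes as the tray.
- bottle_a: Amber bottle, tall: round, straight-sided body 46 mm in diameter from the foot to 108 mm up, then a short shoulder and a white cap 32 mm in diameter from 117 mm to the top at 140 mm; paper label; about 190 g. Origin at the centre of its underside, z up its axis. Its twin is the other tall bottle. Starts upright on the table to the robot's right of the tray.
- bottle_b: Amber bottle, tall: round, straight-sided body 46 mm in diameter from the foot to 108 mm up, then a short shoulder and a white cap 32 mm in diameter from 117 mm to the top at 140 mm; paper label; about 190 g. Origin at the centre of its underside, z up its axis. Its twin is the other tall bottle. Starts upright on the table to the robot's right of the tray.
- jar: Short wide amber jar: round, body 56 mm in diameter up to 44 mm, then a white lid 58 mm in diameter from 44 mm to the top at 66 mm; about 150 g. Origin at the centre of its underside, z up its axis. Starts upright on the table to the robot's right of the tray.
- vial_a: Small clear vial with a metal cap, 22 mm in diameter, 38 mm high, standing loose; leave alone. Origin at its underside.
- vial_b: A second such vial, 22 mm in diameter, 38 mm high; leave alone. Origin at its underside.
- swab_box: Small closed swab box, 60 by 80 by 40 mm high, loose; leave alone. Origin at its underside.
- tape: Roll of paper tape lying flat, 74 mm across, 18 mm high, loose; leave alone. Origin at its underside.
- mouse: Black computer mouse, 100 by 58 by 31 mm high, loose; leave alone. Origin at its underside.
- phone: Flat phone, 72 by 148 by 9 mm, loose; leave alone. Origin at its underside.
- plaster_box: Closed plaster box, 110 by 50 by 35 mm high, loose; leave alone. Origin at its underside.

How it is judged:
By the outcome, as a careful person would: the job done as asked, in the order asked, and still so for the second after the job is handed in, with the robot touching nothing.
It also fails if it takes over 64 s, if anything falls off the work surface, if the arm or the gripper's body presses on something with over 40 N, if the wrist force passes 120 N, or if a joint passes its speed limit or range.

## Robot

A 7-joint arm with a two-finger parallel gripper is mounted at the origin on the work surface. World frame = base frame: x ahead of the robot, y to its left, z up, the work surface at z = 0. Lengths are in m, angles in rad, forces in N, time in s.
With the tool pointing down it reaches from about 0.425 to 0.925 m from the base axis. Payload 6.8 kg.
Tool frame: the origin (TCP) lies at the very end of the fingers, on their centre line; the grasp point (between the pads) lies 19 mm behind it; z points along the fingers, y is the line along which they close (so a half turn about z gives the same grasp; the last joint's range is limited). The gripper opens to 85 mm and grips with 20 to 120 N. Pads are 22 mm wide; open, the fingers measure 114 mm over their backs; the gripper's body (76 mm by 85 mm) begins 54 mm behind the grasp point. The pads swing forward as they close: fully open they stand 13 mm farther back than shut.
Start: joints at [-1.319, 0.477, 0.022, 1.555, -0.011, 1.109, -0.083], TCP at [0.238, 0.632, 0.21] pointing down, gripper open.
Joint ranges: [-2.96, 2.96], [-0.34, 2.1], [-1.41, 1.46], [0.24, 2.44], [-1.37, 4.51], [0.17, 1.92], [-2.96, 2.96]. Speed limits (rad/s): [2.39, 2.39, 3.14, 3.14, 3.14, 3.14, 3.14].

## Interface

Orientations are given as a unit quaternion [w, x, y, z].
In Python, from station import get_obs, read_camera, hand_in gives the robot as it stands.
- The arm moves only by the tool arm_command, never from a script. Its argument "commands" is one flat list of numbers, 7 for each row, row after row: the shift along the tool's x, y, z in m, then the turn, a rotation vector about the tool's x, y, z in degrees, then the opening, from 0 (shut) to 1 (fully open). In form: [tx, ty, tz, rx, ry, rz, fingers, tx, ty, tz, rx, ry, rz, fingers, ...]. A call has 1 to 8 rows; each row is the pose to reach, as a shift and turn from the pose commanded when the call began, along the tool's axes at that moment; what a row does not reach only later rows make up. A row lasts 1/10 s, in which the tool goes at most 50 mm and 8.59 degrees, less where a joint would pass 70% of its speed; a pose out of reach is approached as far as the arm can. A call with a gripper value outside its range is refused whole. The fingers move at their own pace and stop on an object; "force" is the grip in N (left out, the last holds). Time passes only in rows, so rows that repeat a pose let the fingers close. It gives the time, the measured TCP pose, the force, the opening and the grip force at its end, in the units of the state.
- get_obs(): the state, without advancing time (a new reading comes with each control period).
- read_camera(name): name is "side" or "top" or "wrist"; returns a dict with "img" (420x560x3 uint8, red, green, blue), "camera_matrix" (3x3 intrinsics, pixels), "pose" (4x4, takes a point from camera to world coordinates). Camera axes: x right, y down, z forward; pixel columns grow to the right and rows downward; lengths in m; the calibration is good to about 2 mm. A picture is of the moment at which its call begins. There is no depth.
- hand_in(): hands the job in; it is judged then, once.
The state is a dict: "t": time; "q": joint angles; "joint_vel": joint speeds; "joint_torque": joint torques, N m; "eef_pos": TCP position; "tool_rot": TCP orientation; "contact_force": force on the tool from outside, world axes, zero at the start; "torque": the same for the moment, N m; "gripper_width": opening from 0.0 (shut) to 1.0 (fully open); "grasp_force": force on a finger pad.
Only numpy, scipy, OpenCV 4.12 (cv2) and the standard library are available. Lean on these libraries where they do the work, as an engineer would, in place of code of your own. Each camera call takes 0.05 s, during which the arm holds its last target. There are 200 camera calls.

## Working session

There is one attempt and no reset: what is moved stays moved. The work goes in short steps, Python scripts to look and compute and a tool call to move; the robot and the scene stay as the last step left them, time stands still between calls to the robot, and variables do not carry over. Pictures are saved under pics/ and viewed, at most 10 in all, crops included, and the job is handed in when it is done.

Besides the shell and the picture viewer there is one more tool, called as name(argument=value, ...) on one line, values as JSON. arm_command: Moves the arm, as the interface text tells. Its arguments: {"type":"object","properties":{"commands":{"type":"array","items":{"type":"number"}},"force":{"type":"number"}},"required":["commands"]}

```bash
mkdir -p pics
python3 - <<'E'
from station import *
import cv2,json
o=get_obs();print({k:(v if isinstance(v,float) else list(map(lambda x:round(float(x),4),v))) if hasattr(v,'__len__') else v for k,v in o.items()})
for n in("top","side"):
    c=read_camera(n);cv2.imwrite(f"pics/{n}0.png",c["img"][:,:,::-1]);print(n,c["camera_matrix"].tolist(),c["pose"].round(4).tolist())
E
```

```text
{'t': 0.0, 'q': [-1.3191, 0.4778, 0.0223, 1.5565, -0.0115, 1.1093, -0.0831], 'joint_vel': [0.001, 0.0024, -0.001, -0.0016, 0.0013, -0.0011, 0.0007], 'joint_torque': [0.0003, -59.6448, 1.6076, -28.1199, 0.0125, 0.0091, 0.0], 'eef_pos': [0.2375, 0.6312, 0.2092], 'tool_rot': [-0.0001, 0.1789, 0.9839, -0.0009], 'contact_force': [-0.4331, 0.4004, -0.7106], 'torque': [0.0624, -0.0253, -0.002], 'grasp_force': 0.0, 'gripper_width': 1.0015952038722526}
top [[459.002476236923, 0.0, 280.12087827734615], [0.0, 459.002476236923, 215.44148767199852], [0.0, 0.0, 1.0]] [[-0.1022, -0.9695, 0.2226, 0.2905], [-0.9948, 0.1007, -0.0182, 0.0346], [-0.0048, -0.2233, -0.9747, 1.0766], [0.0, 0.0, 0.0, 1.0]]
side [[477.6420896898666, 0.0, 283.1558306249226], [0.0, 477.6420896898666, 205.2970835957982], [0.0, 0.0, 1.0]] [[0.861, -0.3397, 0.3785, 0.0209], [-0.5084, -0.5933, 0.6241, -0.7352], [0.0125, -0.7297, -0.6836, 0.9012], [0.0, 0.0, 0.0, 1.0]]
```

View pics/top0.png

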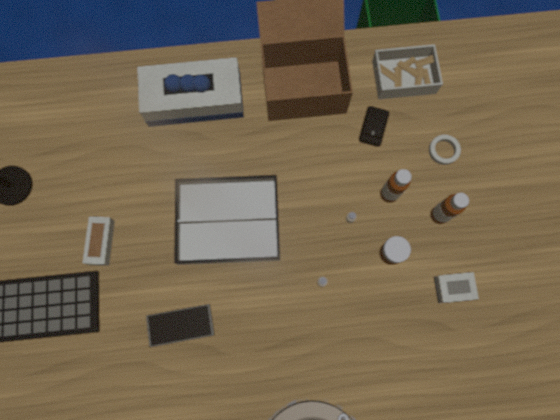

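View pics/side0.png

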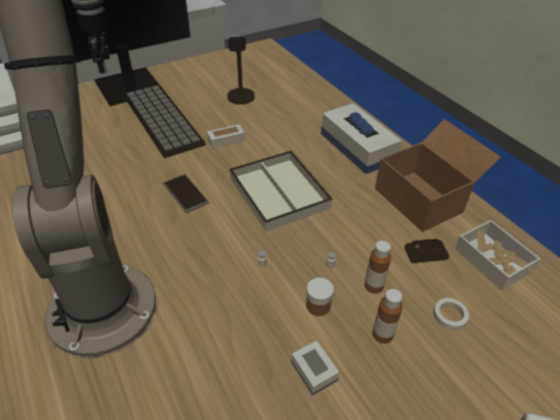

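The top view shows the tray at about (228,220) with the partition at row 220. The bottle caps are at (403,177) and (460,201), the jar at (397,250), and vials at (351,217) and (322,282). The side view agrees with this layout.

```bash
cat > h.py <<'E'
import numpy as np,cv2
from station import *
def ray(c,uv,z):
    d=c["pose"][:3,:3]@np.linalg.inv(c["camera_matrix"])@[uv[0],uv[1],1]; o=c["pose"][:3,3]
    return o+d*(z-o[2])/d[2]
def proj(c,p):
    q=c["pose"][:3,:3].T@(np.array(p)-c["pose"][:3,3]); q=c["camera_matrix"]@q; return q[:2]/q[2]
def white(c,box,thr=110,sat=45):
    x0,y0,x1,y1=box; h=cv2.cvtColor(c["img"][y0:y1,x0:x1],cv2.COLOR_RGB2HSV)
    m=((h[...,2]>thr)&(h[...,1]<sat)).astype(np.uint8)
    cs,_=cv2.findContours(m,0,1); return [k+[x0,y0] for k in sorted(cs,key=cv2.contourArea)[::-1]]
E
python3 - <<'E'
from h import *
t=read_camera("top");s=read_camera("side")
for n,c,bs in(("top",t,[(385,160,420,188),(445,188,475,215),(378,232,415,268)]),("side",s,[(370,235,395,262),(380,284,406,310),(300,276,338,306)])):
    for b,z in zip(bs,(.14,.14,.066)):
        k=white(c,b)[0];e=cv2.fitEllipse(k);print(n,np.round(e[0],1),np.round(e[1],1),cv2.contourArea(k),ray(c,e[0],z).round(4))
for n,box in(("top",(165,165,290,272)),("side",(222,145,337,232))):
    c=t if n=="top" else s
    ks=white(c,box,90,60)[:2]
    for k in ks: 
        r=cv2.minAreaRect(k);print(n,cv2.boxPoints(r).round(1).tolist())
a=cv2.resize(t["img"][160:310,165:495],None,fx=2.4,fy=2.4,interpolation=2)[:,:,::-1]
b=cv2.resize(s["img"][145:345,222:422],None,fx=3,fy=3,interpolation=2)[:,:,::-1]
a=cv2.convertScaleAbs(a,alpha=1.5);b=cv2.convertScaleAbs(b,alpha=1.5)
cv2.imwrite("pics/a.png",a);cv2.imwrite("pics/b.png",b)
E
```

```text
top [403.4 175.9] [13.7 15.3] 162.5 [ 0.5634 -0.2532  0.14  ]
top [461.  199.7] [13.8 15.1] 162.0 [ 0.4989 -0.3652  0.14  ]
top [397.1 248.7] [25.1 26.6] 522.5 [ 0.4193 -0.2347  0.066 ]
side [382.6 247.5] [13.2 15.4] 143.0 [ 0.5597 -0.2597  0.14  ]
side [393.4 296.8] [14.7 17.7] 185.0 [ 0.496  -0.3707  0.14  ]
side [319.8 289.8] [25.  25.9] 494.0 [ 0.4165 -0.2412  0.066 ]
top [[175.5, 181.0], [274.8999938964844, 177.60000610351562], [277.5, 257.1000061035156], [178.1999969482422, 260.5]]
top [[260.0, 260.0], [268.0, 260.0], [268.0, 261.0], [260.0, 261.0]]
side [[233.6999969482422, 170.10000610351562], [304.8999938964844, 145.5], [323.6000061035156, 199.8000030517578], [252.39999389648438, 224.39999389648438]]
side [[262.6000061035156, 223.89999389648438], [329.79998779296875, 200.39999389648438], [332.20001220703125, 207.1999969482422], [265.0, 230.8000030517578]]
```

View pics/a.png

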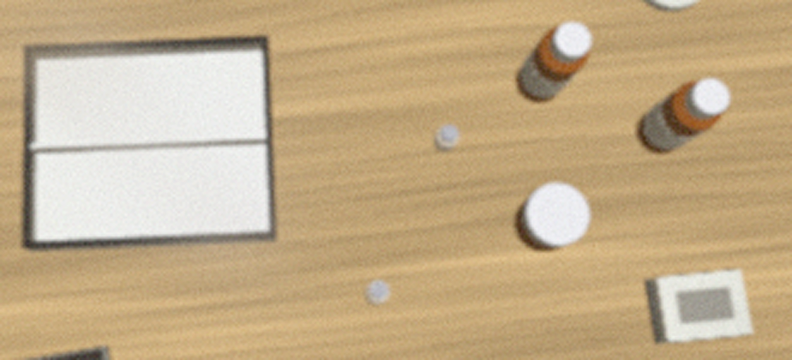

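The crop shows the outer rim corners at roughly (25,45), (268,37), (274,238) and (25,247) in crop pixels. The partition runs from (32,150) to (268,141).

```bash
cat >> h.py <<'E'
def delta(x,y,z,yaw):
    "shift & turn (tool axes) to TCP at x,y,z pointing down, tool y at yaw+90deg"
    from scipy.spatial.transform import Rotation as R
    o=get_obs();w=o["tool_rot"];A=R.from_quat([w[1],w[2],w[3],w[0]])
    c,s=np.cos(yaw),np.sin(yaw);B=R.from_matrix(np.array([[-c,-s,0],[-s,c,0],[0,0,-1]]))
    print("shift mm",(A.inv().apply(np.array([x,y,z])-o["eef_pos"])*1000).round(1),"rot",np.degrees((A.inv()*B).as_rotvec()).round(1),"at",np.round(o["eef_pos"],4))
E
python3 - <<'E'
from h import *
t=read_camera("top");s=read_camera("side")
P=[ray(t,np.array(u)/2.4+[165,160],.035) for u in((25,45),(268,37),(274,238),(25,247))]
P2=[ray(t,np.array(u)/2.4+[165,160],.035) for u in((32,150),(268,141))]
print(np.round(P,4),np.round(np.mean(P,0),4),np.round(P2,4),np.mean(P2,0).round(4))
for a,b in((0,1),(1,2),(2,3),(3,0)): d=P[b]-P[a];print(np.linalg.norm(d),np.degrees(np.arctan2(d[1],d[0])))
# side view: dark/white contour corners of whole tray, see crop later
for uv,z in(((351.5,216.5),.038),((322.5,281.5),.038)): print(ray(t,uv,z).round(3))
for n,c,l in(("top",t,[(403.4,175.9),(461,199.7),(397.1,248.7)]),("side",s,[(382.6,247.5),(393.4,296.8),(319.8,289.8)])):
    for uv,z in zip(l,(.1285,.1285,.055)): print(n,ray(c,uv,z).round(4))
delta(.565,-.256,.22,0)
E
```

```text
[[0.643  0.2533 0.035 ]
 [0.6263 0.0134 0.035 ]
 [0.427  0.0278 0.035 ]
 [0.4428 0.2636 0.035 ]] [0.5348 0.1395 0.035 ] [[0.5361 0.2521 0.035 ]
 [0.5214 0.024  0.035 ]] [0.5288 0.138  0.035 ]
0.24052121003118498 -93.97924047752196
0.19985135068866317 175.86496721832492
0.2363601450714097 86.17777152841234
0.2005309774166858 -2.945293993330972
[ 0.508 -0.149  0.038]
[ 0.366 -0.064  0.038]
top [ 0.5667 -0.2567  0.1285]
top [ 0.5015 -0.3701  0.1285]
top [ 0.4206 -0.2376  0.055 ]
side [ 0.5678 -0.2524  0.1285]
side [ 0.5031 -0.3651  0.1285]
side [ 0.4216 -0.2347  0.055 ]
shift mm [-619.  -715.5   -9.7] rot [ -0.   -0.  -20.6] at [0.2376 0.6316 0.2099]
```

View pics/b.png

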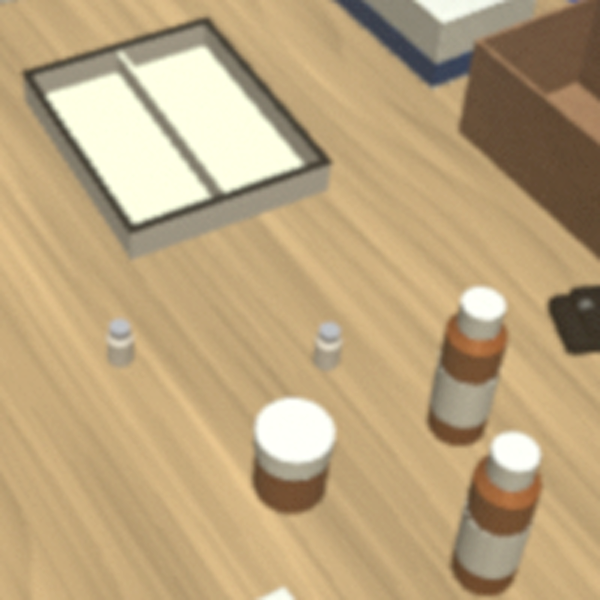

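arm_command(commands=[-0.03,-0.035,-0.01,0,0,-6,1,-0.06,-0.07,-0.02,0,0,-12,1,-0.09,-0.105,-0.02,0,0,-16.8,1,-0.12,-0.14,-0.02,0,0,-16.8,1,-0.15,-0.175,-0.02,0,0,-16.8,1,-0.18,-0.21,-0.02,0,0,-16.8,1,-0.21,-0.245,-0.02,0,0,-16.8,1,-0.24,-0.28,-0.02,0,0,-16.8,1])

```text
t: 1.1
eef_pos: [0.3641, 0.2834, 0.2304]
tool_rot: [0.0, 0.033, 0.999, 0.0]
contact_force: [0.8, 0.1, 0.5]
gripper_width: 1.004
grasp_force: 0.0
```

Run:
```python
from h import *
s=read_camera("side")
P=[ray(s,np.array(u)/3+[222,145],.035) for u in((25,72),(207,20),(327,160),(132,228))]
print(np.round(P,4),np.mean(P,0).round(4))
for a,b in((0,1),(1,2),(2,3),(3,0)): d=P[b]-P[a];print(np.linalg.norm(d),np.degrees(np.arctan2(d[1],d[0])))
delta(.566,-.2555,.23,np.radians(-3.8))
```

```text
[[0.4461 0.2629 0.035 ]
 [0.6412 0.2475 0.035 ]
 [0.6265 0.015  0.035 ]
 [0.4324 0.0267 0.035 ]] [0.5366 0.138  0.035 ]
0.19570543011192884 -4.515329005722047
0.23289389330219346 -93.61813562030981
0.19449827380983917 176.55198164773842
0.2365387638248617 86.6686657734486
shift mm [-238.5 -514.3    2.1] rot [-0.2  0.  -0.5] at [0.3669 0.2753 0.2301]
```

arm_command(commands=[-0.02,-0.043,0,0,0,0,1,-0.04,-0.086,0,0,0,0,1,-0.06,-0.129,0,0,0,0,1,-0.08,-0.172,0,0,0,0,1,-0.1,-0.215,0,0,0,0,1,-0.12,-0.258,0,0,0,0,1,-0.14,-0.301,0,0,0,0,1,-0.16,-0.344,0,0,0,0,1])

```text
t: 1.95
eef_pos: [0.501, -0.0703, 0.2305]
tool_rot: [0.0, 0.033, 0.999, 0.0]
contact_force: [1.8, -0.3, 0.2]
gripper_width: 1.002
grasp_force: 0.0
```

Run:
```python
from h import *
delta(.566,-.2555,.23,np.radians(-3.8))
```

```text
shift mm [ -77.1 -180.5    0.5] rot [0.  0.1 0. ] at [ 0.501  -0.0703  0.2305]
```

arm_command(commands=[-0.02,-0.043,0,0,0,0,1,-0.04,-0.086,0,0,0,0,1,-0.06,-0.129,0,0,0,0,1,-0.072,-0.158,0,0,0,0,1,-0.078,-0.17,0,0,0,0,1,-0.078,-0.171,0,0,0,0,1,-0.078,-0.171,0,0,0,0,1])

```text
t: 2.65
eef_pos: [0.5668, -0.2429, 0.2299]
tool_rot: [-0.0, 0.033, 0.999, 0.001]
contact_force: [0.4, -0.1, -0.3]
gripper_width: 1.007
grasp_force: 0.0
```

Run:
```python
from h import *
c=read_camera("wrist");cv2.imwrite("pics/w.png",c["img"][:,:,::-1]);print(c["pose"].round(3).tolist())
print([proj(c,p).round(0).tolist() for p in((.566,-.2555,.14),(.502,-.368,.14),(.421,-.236,.066))])
delta(.566,-.2555,.23,np.radians(-3.8))
```

```text
[[0.065, 0.953, 0.295, 0.492], [0.998, -0.062, -0.019, -0.239], [-0.0, 0.296, -0.955, 0.394], [0.0, 0.0, 0.0, 1.0]]
[[266.0, 206.0], [116.0, 137.0], [279.0, 31.0]]
shift mm [  0.  -13.3  -0.1] rot [ 0.1 -0.   0.1] at [ 0.5669 -0.2423  0.23  ]
```

View pics/w.png

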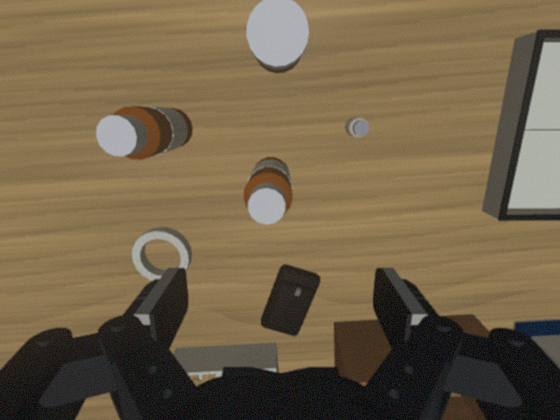

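The wrist view shows the caps at (267,206) and (118,135) and the jar at (278,31). All three match the predicted positions within 3 px. Next I correct the lateral offset and descend over bottle A.

arm_command(commands=[0,-0.013,0,0,0,0,1,0,-0.0133,0.02,0,0,0,1,0,-0.0133,0.055,0,0,0,1,0,-0.0133,0.09,0,0,0,1,0,-0.0133,0.12,0,0,0,1,0,-0.0133,0.142,0,0,0,1,0,-0.0133,0.155,0,0,0,1,0,-0.0133,0.155,0,0,0,1])

```text
t: 3.5
eef_pos: [0.565, -0.257, 0.0738]
tool_rot: [-0.001, 0.033, 0.999, 0.0]
contact_force: [-1.1, -0.3, -0.0]
gripper_width: 0.994
grasp_force: 0.0
```

arm_command(commands=[0,0,0,0,0,0,0.5,0,0,0,0,0,0,0.4,0,0,0,0,0,0,0.3,0,0,0,0,0,0,0.2,0,0,0,0,0,0,0.2,0,0,0,0,0,0,0.2,0,0,0,0,0,0,0.2], force=50)

```text
t: 4.2
eef_pos: [0.5674, -0.258, 0.077]
tool_rot: [0.002, 0.033, 0.999, -0.0]
contact_force: [-0.1, 1.0, 5.7]
gripper_width: 0.512
grasp_force: 50.5
```

arm_command(commands=[0,0,-0.005,0,0,0,0.2,0,0,-0.02,0,0,0,0.2,0,0,-0.045,0,0,0,0.2,0,0,-0.07,0,0,0,0.2,0,0,-0.08,0,0,0,0.2,0,0,-0.08,0,0,0,0.2])

```text
t: 4.8
eef_pos: [0.5671, -0.2583, 0.1573]
tool_rot: [0.002, 0.033, 0.999, -0.0]
contact_force: [0.1, 0.0, -1.4]
gripper_width: 0.509
grasp_force: 51.1
```

Run:
```python
from h import *
c=read_camera("wrist");cv2.imwrite("pics/w2.png",c["img"][:,:,::-1])
print(get_obs()["contact_force"],get_obs()["grasp_force"]);delta(.5887,.1856,.155,np.radians(-3.8))
```

```text
[ 0.34573176 -0.15108537 -1.56023104] 51.12538703600876
shift mm [  7.  443.8   0.7] rot [ 0.   0.1 -0. ] at [ 0.5662 -0.2577  0.1557]
```

View pics/w2.png

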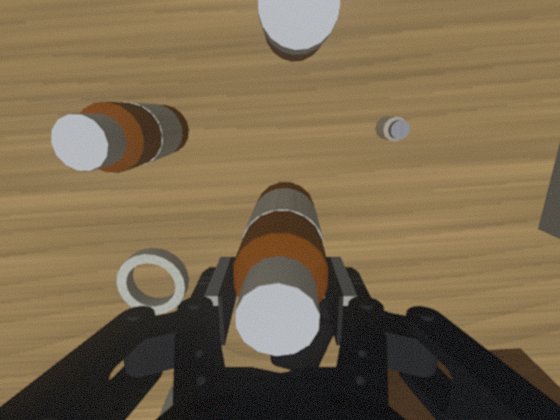

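The bottle is held squarely on its upper body, with the cap at (278,318), and it hangs upright.

arm_command(commands=[0,0.015,0,0,0,0,0.2,0.001,0.045,0,0,0,0,0.2,0.002,0.085,0,0,0,0,0.2,0.002,0.125,0,0,0,0,0.2,0.003,0.165,0,0,0,0,0.2,0.003,0.205,0,0,0,0,0.2,0.004,0.245,0,0,0,0,0.2,0.004,0.285,0,0,0,0,0.2])

```text
t: 5.65
eef_pos: [0.5794, 0.0299, 0.1538]
tool_rot: [-0.001, 0.033, 0.999, -0.0]
contact_force: [0.7, 0.5, -1.3]
gripper_width: 0.511
grasp_force: 51.2
```

arm_command(commands=[0,0.04,0,0,0,0,0.2,0.001,0.08,0,0,0,0,0.2,0.002,0.115,0,0,0,0,0.2,0.002,0.14,0,0,0,0,0.2,0.003,0.153,0,0,0,0,0.2,0.003,0.159,0,0,0,0,0.2,0.003,0.159,0,0,0,0,0.2,0.003,0.159,0,0,0,0,0.2])

```text
t: 6.45
eef_pos: [0.5885, 0.1837, 0.155]
tool_rot: [-0.0, 0.034, 0.999, -0.001]
contact_force: [0.2, 0.2, -1.3]
gripper_width: 0.507
grasp_force: 51.2
```

Run:
```python
from h import *
print(get_obs()["contact_force"],get_obs()["grasp_force"]);delta(.5887,.1856,.084,np.radians(-3.8))
```

```text
[ 0.24063863  0.23589241 -1.26096164] 51.199196154484525
shift mm [-0.1  1.9 71. ] rot [-0.1 -0.  -0.1] at [0.5885 0.1837 0.155 ]
```

arm_command(commands=[0,0.002,0.015,0,0,0,0.2,0,0.002,0.035,0,0,0,0.2,0,0.002,0.052,0,0,0,0.2,0,0.002,0.06,0,0,0,0.2,0,0.002,0.064,0,0,0,0.2,0,0.002,0.067,0,0,0,0.2,0,0.002,0.069,0,0,0,0.2,0,0.002,0.069,0,0,0,0.2])

```text
t: 7.25
eef_pos: [0.589, 0.1878, 0.0865]
tool_rot: [0.0, 0.033, 0.999, 0.0]
contact_force: [0.3, -0.3, -1.6]
gripper_width: 0.508
grasp_force: 51.2
```

arm_command(commands=[0,0,0.001,0,0,0,0.2,0,0,0.002,0,0,0,0.2,0,0,0.003,0,0,0,0.2,0,0,0.003,0,0,0,0.2])

```text
t: 7.65
eef_pos: [0.5887, 0.1877, 0.0831]
tool_rot: [-0.0, 0.033, 0.999, -0.0]
contact_force: [0.3, -0.4, -0.9]
gripper_width: 0.511
grasp_force: 51.2
```

arm_command(commands=[0,0,0.0005,0,0,0,0.2,0,0,0.001,0,0,0,0.2,0,0,0.001,0,0,0,0.2,0,0,0.001,0,0,0,0.2])

```text
t: 8.05
eef_pos: [0.5887, 0.1877, 0.0822]
tool_rot: [-0.0, 0.033, 0.999, 0.0]
contact_force: [-0.3, 0.0, -2.5]
gripper_width: 0.51
grasp_force: 51.2
```

arm_command(commands=[0,0,0.0005,0,0,0,0.2,0,0,0.001,0,0,0,0.2,0,0,0.0015,0,0,0,0.2,0,0,0.0015,0,0,0,0.2])

```text
t: 8.45
eef_pos: [0.5898, 0.1879, 0.0819]
tool_rot: [0.001, 0.033, 0.999, 0.0]
contact_force: [-0.7, -0.8, 7.5]
gripper_width: 0.506
grasp_force: 52.1
```

arm_command(commands=[0,0,0,0,0,0,0.53,0,0,0,0,0,0,0.57,0,0,0,0,0,0,0.65,0,0,0,0,0,0,0.8,0,0,0,0,0,0,1,0,0,0,0,0,0,1,0,0,0,0,0,0,1])

```text
t: 9.15
eef_pos: [0.5886, 0.1877, 0.0806]
tool_rot: [-0.0, 0.033, 0.999, -0.0]
contact_force: [-0.2, 1.0, 0.7]
gripper_width: 0.998
grasp_force: 0.0
```

arm_command(commands=[0,0,-0.02,0,0,0,1,0,0,-0.05,0,0,0,1,0,0,-0.09,0,0,0,1,0,0,-0.13,0,0,0,1,0,0,-0.15,0,0,0,1,0,0,-0.15,0,0,0,1])

```text
t: 9.75
eef_pos: [0.5908, 0.1882, 0.2344]
tool_rot: [0.003, 0.033, 0.999, 0.002]
contact_force: [-0.1, -0.6, 0.1]
gripper_width: 1.002
grasp_force: 0.0
```

Run:
```python
from h import *
t=read_camera("top");s=read_camera("side")
cv2.imwrite("pics/s3.png",np.vstack([t["img"][130:310,150:500],s["img"][110:345,160:510]])[:,:,::-1])
delta(.502,-.368,.23,np.radians(-3.8))
```

```text
shift mm [ 4.940e+01 -5.603e+02  4.000e-01] rot [ 0.  0. -0.] at [0.5885 0.1878 0.2306]
```

View pics/s3.png

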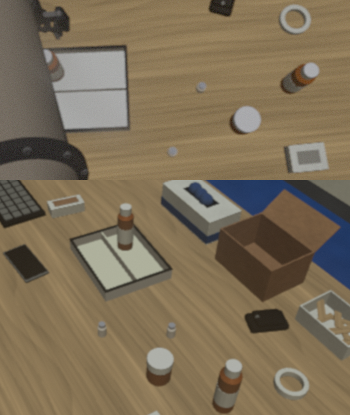

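Bottle A stands upright in the back compartment, at (125,228) in the lower panel. Bottle B is unmoved. Now I go to B.

arm_command(commands=[0.002,-0.02,0,0,0,0,1,0.006,-0.06,0,0,0,0,1,0.01,-0.105,0,0,0,0,1,0.014,-0.15,0,0,0,0,1,0.018,-0.195,0,0,0,0,1,0.022,-0.24,0,0,0,0,1,0.026,-0.285,0,0,0,0,1,0.03,-0.33,0,0,0,0,1])

```text
t: 10.65
eef_pos: [0.5345, -0.1422, 0.2294]
tool_rot: [-0.001, 0.034, 0.999, -0.0]
contact_force: [1.1, 0.2, 0.3]
gripper_width: 1.0
grasp_force: 0.0
```

arm_command(commands=[0.004,-0.045,0,0,0,0,1,0.008,-0.09,0,0,0,0,1,0.012,-0.135,0,0,0,0,1,0.016,-0.175,0,0,0,0,1,0.018,-0.205,0,0,0,0,1,0.019,-0.223,0,0,0,0,1,0.0195,-0.23,0,0,0,0,1,0.0195,-0.23,0,0,0,0,1])

```text
t: 11.45
eef_pos: [0.5003, -0.3686, 0.2296]
tool_rot: [-0.001, 0.035, 0.999, 0.0]
contact_force: [0.4, -0.3, -0.2]
gripper_width: 1.001
grasp_force: 0.0
```

Run:
```python
from h import *
c=read_camera("wrist")
p=proj(c,(.502,-.368,.14)).astype(int);b=(p[0]-40,p[1]-40,p[0]+40,p[1]+40)
print(p,[np.round(cv2.fitEllipse(k)[0],1) for k in white(c,b)[:1]]);k=white(c,b)[0];print(ray(c,cv2.fitEllipse(k)[0],.14),cv2.contourArea(k))
delta(.502,-.368,.075,np.radians(-3.8))
```

```text
[282 208] [array([282.9, 207. ])]
[ 0.50089498 -0.3676175   0.14      ] 1057.0
shift mm [ -1.   -0.8 154.8] rot [ 0.1 -0.1 -0.1] at [ 0.5013 -0.3673  0.2298]
```

arm_command(commands=[0,0,0.015,0,0,0,1,0,0,0.045,0,0,0,1,0,0,0.08,0,0,0,1,0,0,0.115,0,0,0,1,0,0,0.138,0,0,0,1,0,0,0.15,0,0,0,1,0,0,0.154,0,0,0,1,0,0,0.154,0,0,0,1])

```text
t: 12.3
eef_pos: [0.5023, -0.3674, 0.0767]
tool_rot: [-0.0, 0.033, 0.999, 0.0]
contact_force: [-1.2, -0.7, 0.6]
gripper_width: 1.0
grasp_force: 0.0
```

arm_command(commands=[0,0,0,0,0,0,0.5,0,0,0,0,0,0,0.4,0,0,0,0,0,0,0.3,0,0,0,0,0,0,0.2,0,0,0,0,0,0,0.2,0,0,0,0,0,0,0.2,0,0,0,0,0,0,0.2], force=50)

```text
t: 13.0
eef_pos: [0.503, -0.3681, 0.0781]
tool_rot: [0.001, 0.033, 0.999, -0.0]
contact_force: [-0.7, 0.6, 6.3]
gripper_width: 0.507
grasp_force: 50.4
```

arm_command(commands=[0,0,-0.005,0,0,0,0.2,0,0,-0.02,0,0,0,0.2,0,0,-0.045,0,0,0,0.2,0,0,-0.07,0,0,0,0.2,0,0,-0.08,0,0,0,0.2,0,0,-0.08,0,0,0,0.2])

```text
t: 13.6
eef_pos: [0.5029, -0.3685, 0.1587]
tool_rot: [0.002, 0.033, 0.999, -0.001]
contact_force: [-0.2, 0.5, -1.8]
gripper_width: 0.507
grasp_force: 51.1
```

Run:
```python
from h import *
delta(.5821,.0845,.155,np.radians(-3.8))
```

```text
shift mm [-48.8 457.3   3.2] rot [-0.1  0.2 -0. ] at [ 0.5029 -0.3685  0.1587]
```

arm_command(commands=[-0.002,0.015,0,0,0,0,0.2,-0.005,0.045,0,0,0,0,0.2,-0.009,0.085,0,0,0,0,0.2,-0.013,0.125,0,0,0,0,0.2,-0.018,0.165,0,0,0,0,0.2,-0.022,0.205,0,0,0,0,0.2,-0.026,0.245,0,0,0,0,0.2,-0.03,0.285,0,0,0,0,0.2])

```text
t: 14.4
eef_pos: [0.5497, -0.0821, 0.1552]
tool_rot: [-0.001, 0.033, 0.999, 0.0]
contact_force: [1.1, 0.3, -1.0]
gripper_width: 0.508
grasp_force: 51.2
```

arm_command(commands=[-0.004,0.04,0,0,0,0,0.2,-0.008,0.08,0,0,0,0,0.2,-0.012,0.115,0,0,0,0,0.2,-0.016,0.145,0,0,0,0,0.2,-0.018,0.163,0,0,0,0,0.2,-0.019,0.172,0,0,0,0,0.2,-0.019,0.172,0,0,0,0,0.2,-0.019,0.172,0,0,0,0,0.2])

```text
t: 15.2
eef_pos: [0.5809, 0.0831, 0.1565]
tool_rot: [-0.0, 0.034, 0.999, -0.001]
contact_force: [-0.1, 0.5, -1.9]
gripper_width: 0.502
grasp_force: 51.2
```

Run:
```python
from h import *
print(get_obs()["contact_force"],get_obs()["grasp_force"]);delta(.5821,.0845,.082,np.radians(-3.8))
```

```text
[-0.09923114  0.46418141 -1.90724094] 51.20658623622148
shift mm [-1.1  1.5 74.5] rot [-0.1 -0.  -0.1] at [0.5809 0.0831 0.1565]
```

arm_command(commands=[-0.001,0.001,0.015,0,0,0,0.2,-0.001,0.001,0.035,0,0,0,0.2,-0.001,0.001,0.052,0,0,0,0.2,-0.001,0.001,0.062,0,0,0,0.2,-0.001,0.001,0.068,0,0,0,0.2,-0.001,0.001,0.071,0,0,0,0.2,-0.001,0.001,0.0725,0,0,0,0.2,-0.001,0.001,0.0725,0,0,0,0.2])

```text
t: 16.0
eef_pos: [0.5828, 0.0859, 0.0845]
tool_rot: [0.0, 0.033, 0.999, 0.0]
contact_force: [0.1, 0.4, -1.6]
gripper_width: 0.508
grasp_force: 51.2
```

arm_command(commands=[0,0,0.0005,0,0,0,0.2,0,0,0.001,0,0,0,0.2,0,0,0.001,0,0,0,0.2])

```text
t: 16.3
eef_pos: [0.5825, 0.086, 0.0834]
tool_rot: [0.0, 0.033, 0.999, 0.0]
contact_force: [-0.2, 0.2, -0.9]
gripper_width: 0.51
grasp_force: 51.2
```

arm_command(commands=[0,0,0.0005,0,0,0,0.2,0,0,0.001,0,0,0,0.2,0,0,0.001,0,0,0,0.2])

```text
t: 16.6
eef_pos: [0.5834, 0.0861, 0.0832]
tool_rot: [0.001, 0.033, 0.999, 0.0]
contact_force: [-0.7, 1.0, 5.7]
gripper_width: 0.51
grasp_force: 51.9
```

arm_command(commands=[0,0,0,0,0,0,0.53,0,0,0,0,0,0,0.57,0,0,0,0,0,0,0.65,0,0,0,0,0,0,0.8,0,0,0,0,0,0,1,0,0,0,0,0,0,1,0,0,0,0,0,0,1])

```text
t: 17.3
eef_pos: [0.5824, 0.0859, 0.0821]
tool_rot: [-0.0, 0.033, 0.999, -0.0]
contact_force: [-0.2, 0.5, -0.5]
gripper_width: 1.004
grasp_force: 0.0
```

arm_command(commands=[0,0,-0.02,0,0,0,1,0,0,-0.05,0,0,0,1,0,0,-0.09,0,0,0,1,0,0,-0.12,0,0,0,1,0,0,-0.13,0,0,0,1,0,0,-0.13,0,0,0,1])

```text
t: 17.9
eef_pos: [0.5833, 0.0861, 0.2136]
tool_rot: [0.001, 0.033, 0.999, 0.001]
contact_force: [-0.3, -0.2, -0.9]
gripper_width: 1.0
grasp_force: 0.0
```

Run:
```python
from h import *
delta(.421,-.236,.21,np.radians(-3.8))
```

```text
shift mm [ 140.5 -332.2    2.7] rot [ 0.1  0.2 -0. ] at [0.5833 0.0861 0.2136]
```

arm_command(commands=[0.008,-0.02,0,0,0,0,1,0.025,-0.06,0,0,0,0,1,0.042,-0.1,0,0,0,0,1,0.059,-0.14,0,0,0,0,1,0.076,-0.18,0,0,0,0,1,0.093,-0.22,0,0,0,0,1,0.11,-0.26,0,0,0,0,1,0.125,-0.295,0,0,0,0,1])

```text
t: 18.7
eef_pos: [0.4347, -0.2021, 0.2106]
tool_rot: [-0.002, 0.034, 0.999, 0.0]
contact_force: [0.2, -0.1, 0.3]
gripper_width: 0.997
grasp_force: 0.0
```

arm_command(commands=[0.01,-0.025,0,0,0,0,1,0.014,-0.035,0,0,0,0,1,0.0155,-0.0375,0,0,0,0,1,0.0155,-0.0375,0,0,0,0,1,0.0155,-0.0375,0,0,0,0,1])

```text
t: 19.2
eef_pos: [0.4206, -0.2351, 0.2118]
tool_rot: [-0.0, 0.032, 0.999, 0.0]
contact_force: [-0.5, 0.0, -0.1]
gripper_width: 1.004
grasp_force: 0.0
```

Run:
```python
from h import *
c=read_camera("wrist");s=read_camera("side");cv2.imwrite("pics/s4.png",s["img"][:,:,::-1])
p=proj(c,(.421,-.236,.066)).astype(int);b=(p[0]-60,p[1]-60,p[0]+60,p[1]+60)
k=white(c,b)[0];print(p,cv2.fitEllipse(k),ray(c,cv2.fitEllipse(k)[0],.066),cv2.contourArea(k))
delta(.421,-.236,.028,np.radians(-3.8))
```

```text
[280 190] ((279.3515930175781, 190.85134887695312), (55.72481918334961, 57.14625549316406), 90.25224304199219) [ 0.42084155 -0.23717154  0.066     ] 2499.5
shift mm [ -0.4  -0.7 184. ] rot [ 0.  -0.   0.1] at [ 0.4208 -0.2353  0.212 ]
```

View pics/s4.png

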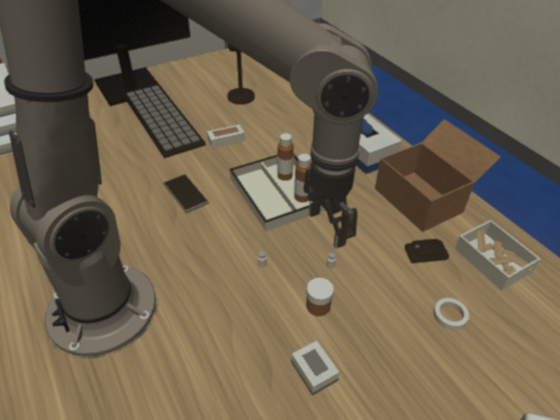

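Both bottles stand upright in the back compartment, at (286,158) and (304,178). The jar is centred under the gripper, so I descend to its lid.

arm_command(commands=[0,-0.001,0.015,0,0,0,1,0,-0.001,0.045,0,0,0,1,0,-0.001,0.085,0,0,0,1,0,-0.001,0.12,0,0,0,1,0,-0.001,0.15,0,0,0,1,0,-0.001,0.17,0,0,0,1,0,-0.001,0.179,0,0,0,1,0,-0.001,0.179,0,0,0,1])

```text
t: 20.1
eef_pos: [0.4198, -0.2368, 0.0324]
tool_rot: [-0.001, 0.033, 0.999, 0.0]
contact_force: [0.1, -0.1, 0.1]
gripper_width: 1.002
grasp_force: 0.0
```

arm_command(commands=[0,0,0,0,0,0,0.7,0,0,0,0,0,0,0.6,0,0,0,0,0,0,0.5,0,0,0,0,0,0,0.4,0,0,0,0,0,0,0.4,0,0,0,0,0,0,0.4,0,0,0,0,0,0,0.4], force=50)

```text
t: 20.8
eef_pos: [0.4214, -0.2377, 0.0348]
tool_rot: [0.002, 0.033, 0.999, 0.0]
contact_force: [-0.8, 1.9, 8.6]
gripper_width: 0.638
grasp_force: 50.8
```

arm_command(commands=[0,0,-0.005,0,0,0,0.4,0,0,-0.02,0,0,0,0.4,0,0,-0.045,0,0,0,0.4,0,0,-0.07,0,0,0,0.4,0,0,-0.08,0,0,0,0.4,0,0,-0.08,0,0,0,0.4])

```text
t: 21.4
eef_pos: [0.4211, -0.2377, 0.1145]
tool_rot: [0.002, 0.033, 0.999, -0.0]
contact_force: [1.2, -0.3, -1.7]
gripper_width: 0.64
grasp_force: 53.0
```

Run:
```python
from h import *
c=read_camera("wrist");cv2.imwrite("pics/w5.png",c["img"][:,:,::-1])
y=np.radians(-3.8);p=np.array([.5355,.139])-.053*np.array([np.cos(y),np.sin(y)]);print(p)
delta(p[0],p[1],.113,y)
```

```text
[0.48261652 0.14251252]
shift mm [-37.  383.    0.6] rot [0.  0.1 0. ] at [ 0.4204 -0.2372  0.1134]
```

View pics/w5.png

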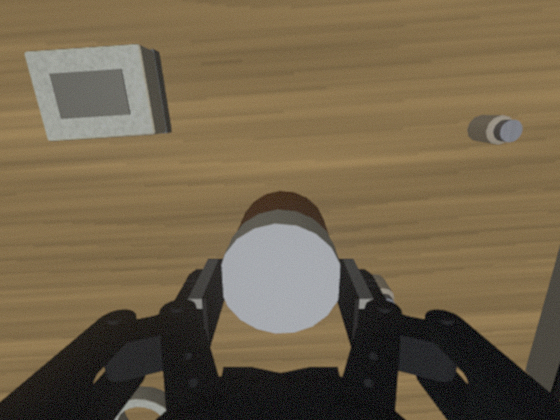

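The jar is gripped on its lid at (280,277), and it hangs level. I carry it to the front compartment.

arm_command(commands=[-0.001,0.015,0,0,0,0,0.4,-0.004,0.045,0,0,0,0,0.4,-0.008,0.08,0,0,0,0,0.4,-0.012,0.118,0,0,0,0,0.4,-0.015,0.156,0,0,0,0,0.4,-0.019,0.194,0,0,0,0,0.4,-0.023,0.232,0,0,0,0,0.4,-0.026,0.27,0,0,0,0,0.4])

```text
t: 22.25
eef_pos: [0.4631, 0.0317, 0.112]
tool_rot: [-0.001, 0.033, 0.999, -0.0]
contact_force: [0.6, -0.2, -1.1]
gripper_width: 0.636
grasp_force: 53.0
```

arm_command(commands=[-0.004,0.038,0,0,0,0,0.4,-0.007,0.07,0,0,0,0,0.4,-0.009,0.095,0,0,0,0,0.4,-0.0105,0.108,0,0,0,0,0.4,-0.011,0.113,0,0,0,0,0.4,-0.011,0.113,0,0,0,0,0.4,-0.011,0.113,0,0,0,0,0.4])

```text
t: 22.95
eef_pos: [0.4821, 0.1405, 0.1129]
tool_rot: [-0.0, 0.034, 0.999, -0.0]
contact_force: [0.2, 0.3, -0.6]
gripper_width: 0.638
grasp_force: 53.0
```

Run:
```python
from h import *
o=get_obs();print(o["contact_force"],o["grasp_force"],o["gripper_width"])
delta(.4826,.1425,.039,np.radians(-3.8))
```

```text
[ 0.22497172  0.32463086 -0.64003061] 53.03703188896179 0.6378174649874803
shift mm [-0.4  2.1 73.9] rot [-0.  -0.  -0.1] at [0.4821 0.1405 0.1129]
```

arm_command(commands=[0,0.001,0.015,0,0,0,0.4,0,0.001,0.035,0,0,0,0.4,0,0.001,0.052,0,0,0,0.4,0,0.001,0.062,0,0,0,0.4,0,0.001,0.068,0,0,0,0.4,0,0.001,0.071,0,0,0,0.4,0,0.001,0.0715,0,0,0,0.4,0,0.001,0.0715,0,0,0,0.4])

```text
t: 23.75
eef_pos: [0.4829, 0.1432, 0.0421]
tool_rot: [0.0, 0.033, 0.999, 0.0]
contact_force: [0.2, -0.5, -1.6]
gripper_width: 0.636
grasp_force: 53.0
```

arm_command(commands=[0,0,0.0005,0,0,0,0.4,0,0,0.001,0,0,0,0.4,0,0,0.001,0,0,0,0.4])

```text
t: 24.05
eef_pos: [0.4826, 0.1433, 0.0409]
tool_rot: [0.0, 0.033, 0.999, 0.0]
contact_force: [1.0, 0.0, -1.6]
gripper_width: 0.639
grasp_force: 53.0
```

arm_command(commands=[0,0,0.0005,0,0,0,0.4,0,0,0.001,0,0,0,0.4,0,0,0.001,0,0,0,0.4])

```text
t: 24.35
eef_pos: [0.4828, 0.1433, 0.04]
tool_rot: [0.0, 0.033, 0.999, 0.0]
contact_force: [-0.2, 0.6, 2.5]
gripper_width: 0.635
grasp_force: 53.5
```

Contact is light at 2.5 N against a hanging reading of about −1.6 N. I go another 0.5 mm down, release and retreat straight up.

arm_command(commands=[0,0,0.0005,0,0,0,0.4,0,0,0.0005,0,0,0,0.4,0,0,0.0005,0,0,0,0.66,0,0,0.0005,0,0,0,0.7,0,0,0.0005,0,0,0,0.8,0,0,0.0005,0,0,0,1,0,0,0.0005,0,0,0,1,0,0,0.0005,0,0,0,1])

```text
t: 25.15
eef_pos: [0.4825, 0.1432, 0.0391]
tool_rot: [-0.0, 0.033, 0.999, -0.0]
contact_force: [1.2, 0.2, -1.0]
gripper_width: 0.998
grasp_force: 0.0
```

arm_command(commands=[0,0,-0.015,0,0,0,1,0,0,-0.04,0,0,0,1,0,0,-0.08,0,0,0,1,0,0,-0.12,0,0,0,1,0,0,-0.16,0,0,0,1,0,0,-0.18,0,0,0,1,0,0,-0.18,0,0,0,1])

```text
t: 25.85
eef_pos: [0.4844, 0.1439, 0.2221]
tool_rot: [0.002, 0.033, 0.999, 0.002]
contact_force: [0.4, 0.3, -0.2]
gripper_width: 1.001
grasp_force: 0.0
```

arm_command(commands=[0,-0.02,0,0,0,0,1,0,-0.06,0,0,0,0,1,0,-0.1,0,0,0,0,1,0,-0.14,0,0,0,0,1,0,-0.17,0,0,0,0,1,0,-0.19,0,0,0,0,1,0,-0.19,0,0,0,0,1])

```text
t: 26.55
eef_pos: [0.4686, -0.0494, 0.2183]
tool_rot: [-0.001, 0.036, 0.999, -0.0]
contact_force: [0.4, -0.0, -0.3]
gripper_width: 0.998
grasp_force: 0.0
```

Run:
```python
from h import *
t=read_camera("top");s=read_camera("side")
cv2.imwrite("pics/f.png",np.hstack([t["img"][140:360,150:500],s["img"][100:320,150:500]])[:,:,::-1])
```

```text
(no output)
```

View pics/f.png

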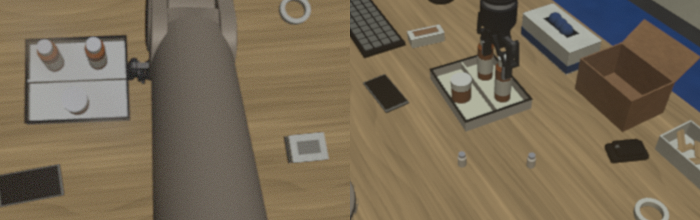

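The final view shows both bottles upright in the back compartment, with caps at (43,47) and (95,45). The jar is upright in the front compartment at (77,102), and everything else is in place.

```bash
python3 -c "
from station import *
print(hand_in())"
```

```text
the job is handed in; nothing more can be done
None
```

The job is handed in: both bottles stand upright in the tray's back compartment and the jar in the front one, in the order asked, in about 27 s of robot time; the final pictures show nothing else moved.

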